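# Open the powder tub beside the extraction port

### The job

Slide the shutter of the bench extraction port one click away from shut, to its middle stop (half open). Then open the wider of the two polishing-powder tubs: press its child-resistant cap down hard and keep it down while turning it anticlockwise, lift the cap off, set it (not dropping it) right way up, flat on the floor of the steel tray, and let go. Do not touch the narrow tub, and leave everything else on the bench where it stands.

Things in the scene. Friction and masses are not known exactly. Their poses are not given: they have to be found in the camera images.
- port: bench extraction port, fixed: grey box 210 x 110 x 56 mm, long along its own x; origin at the centre of its underside. A round port (62 mm) in its top, 50 mm from the centre towards its -x end, is covered by a sliding steel plate; a pipe stub sticks 45 mm out of its +x end. It stands left or right of the tubs (the tray on the other side), turned up to 0.25 rad.
- shutter (a joint): travel of the shutter plate along the port's +x axis, m: 0 shut (the start), 0.035 middle stop (half open), 0.070 end stop (fully open). A spring detent pulls the plate into the nearest stop; getting out of one takes about 6 N, it clicks in by itself from about 10 mm away when let go.
- tab (a point): centre of the top of the shutter's upright steel tab, 97 mm above the bench; moves with the shutter. The tab is 12 mm thick along the port's x, 50 mm wide along its y and stands 35 mm above the plate; the side rails stand 66 mm above the bench.
- tub: the wider tub, to be opened: grey plastic, 106 mm diameter, fixed to the bench on a steel foot of 120 mm. Origin at the centre of its underside, z up. Shoulder at 80 mm, neck (66 mm diameter) up to 102 mm, with a sprung white seal ring that pushes the cap up. The two tubs stand side by side in either order.
- cap: white push-and-turn cap of the wider tub, 90 g: ribbed skirt 76 mm diameter, flat top 25 mm up, and on it an upright grip bar 60 mm long (cap's x), 22 mm thick (cap's y), 26 mm tall. Origin at the centre of the skirt's lower edge, z up; locked, it lies 90 mm above the tub's origin, its x along the tub's x. Fingers astride the bar can press on the flat top on both sides of it.
- bar_top (a point): centre of the top of the cap's bar, 51 mm over the cap's origin. Pressing the cap meets a spring: 7 N at first, 12.5 N at 6 mm, bottom at 8 mm. At least 5.5 mm down it turns anticlockwise (seen from above); from 1.0 rad on (stop at about 1.5; aim for 1.25) it is free, rises 2 mm above its locked height and lifts straight off. Otherwise it stays locked.
- narrow_tub: the narrower tub, 80 mm diameter with the same cap and height, same foot; to be left alone. Origin at the centre of its underside.
- tray: shallow steel tray 190 mm (its x) x 170 mm (its y), walls 4 mm, on a wooden stand, fixed; its rim is 54 mm above the bench. Origin at the centre of the stand's underside.
- tray_floor (a point): centre of the tray's inner floor, 44 mm above the bench; axes as the tray's. Inner floor 182 x 162 mm, rim 10 mm above it.
- vase: brass vase, 80 mm wide, 125 mm tall, behind the tubs; bystander, loose. Origin at its underside.
- bowl: brass bowl, 110 mm across, 45 mm tall, behind the tubs; bystander, loose. Origin at its underside.
- candlestick: brass candlestick, foot 80 mm across, 130 mm tall, behind the tubs; bystander, loose. Origin at its underside.
- link_a: flat oval brass chain link, 126 x 56 x 12 mm, lying in front of the tubs; bystander, loose. Origin at its underside.
- link_b: second such link, also lying in front of the tubs; bystander, loose. Origin at its underside.
- brush: hand brush, 170 mm long, lying crosswise just behind the tubs; bystander, loose. Origin at its underside.
- jar: small jar with a steel lid, 60 mm wide, 75 mm tall, at the right edge of the work area; bystander, loose. Origin at its underside.

How it is judged:
On the way, in this order (a step that is already met when the one before it is completed fails the run):
1. the shutter is at its middle stop (35 mm, within 4 mm), the cap still locked on the wider tub (value of joint shutter between 0.031 and 0.039 m and angle between the x axis of cap and the x axis of tub, either way round below 0.3 rad and horizontal distance between cap and tub below 0.006 m), for 0.2 s.
2. the cap is pressed at least 3.7 mm down, not yet turned past 0.6 rad (angle between the x axis of cap and the x axis of tub, either way round below 0.6 rad and horizontal distance between cap and tub below 0.006 m and z of cap in the frame of tub between 0.076 and 0.0863 m), for 0.05 s.
3. the cap has been turned at least 0.8 rad on the neck of the tub (angle between the x axis of cap and the x axis of tub, either way round above 0.8 rad and horizontal distance between cap and tub below 0.006 m and z of cap in the frame of tub between 0.076 and 0.101 m), for 0.1 s.
At the end, for the whole second after the job is handed in: The shutter is at its middle stop (35 mm, within 4 mm); the cap lies at rest, right way up (within 0.1 rad) and flat on the tray's floor (within 5 mm in height), within the tray's walls (value of joint shutter between 0.031 and 0.039 m and x of cap in the frame of tray_floor between -0.056 and 0.056 m and y of cap in the frame of tray_floor between -0.046 and 0.046 m and z of cap in the frame of tray_floor between -0.004 and 0.005 m and angle between cap's own z axis and vertical below 0.1 rad and linear speed of cap below 0.02 m/s); the robot touches nothing.
It fails at once if the cap is dropped (faster than 0.9 m/s out of the fingers, a fall of 4 cm) (linear speed of cap above 0.9 m/s and contact force between cap and the fingers below 0.05 N).
It fails at once if the robot touches the narrow tub (over 2 N) (contact force between narrow_tub and the fingers above 2 N or contact force between narrow_tub and the arm above 2 N).
It fails at once if a bystander is moved more than 3 cm (distance of any of vase, bowl, candlestick, link_a, link_b, brush, jar from where it was at the start of the episode above 0.03 m).
It also fails if it takes over 64 s, if anything falls off the work surface, if the arm or the gripper's body presses on something with over 40 N, if the wrist force passes 120 N, or if a joint passes its speed limit or range.

### The arm

A 7-joint arm with a two-finger parallel gripper is mounted at the origin on the work surface. World frame = base frame: x ahead of the robot, y to its left, z up, the work surface at z = 0. Lengths are in m, angles in rad, forces in N, time in s.
With the tool pointing down it reaches from about 0.425 to 0.95 m from the base axis. Payload 16.7 kg.
Tool frame: the origin (TCP) lies where the fingers leave the gripper's body, on its centre line; the fingertips stand 97 mm ahead of it and the grasp point (between the pads) lies 78 mm ahead of it; y points along the fingers, z is the direction in which the jaws open and shut, and the axes are right-handed (so a half turn about y gives the same grasp; the last joint's range is limited). The gripper opens to 94 mm and grips with 3 to 60 N. Pads are 16 mm wide; open, the fingers measure 119 mm over their backs; the gripper's body (75 mm by 177 mm) begins 78 mm behind the grasp point.
Start: joints at [-1.282, 0.426, 0.074, 1.606, -0.034, 1.111, -0.067], TCP at [0.287, 0.611, 0.303] pointing down, gripper open.
Joint ranges: [-2.85, 2.85], [-0.5, 2.14], [-1.23, 1.37], [0.21, 2.46], [-1.02, 4.16], [0.16, 2.05], [-2.73, 2.73]. Speed limits (rad/s): [1.89, 1.89, 2.39, 2.39, 3.01, 3.01, 3.01].

### API

Orientations are given as a rotation vector (axis times angle).
In Python, from workcell import env gives the robot as it stands.
- The arm moves only by the tool servo_tool, never from a script. Its argument "steps" is a list of rows, each a list of 3 entries, a list of its own where there are three numbers: the opening in per cent of the stroke, from 0 (shut) to 100 (fully open), then the shift along the world's x, y, z each as a share of 0.3 m, from -1 to 1, then the turn about the world's z as a share of 180 degrees, from -1 to 1. In form: [[hand, [x, y, z], spin], ...]. A call has 1 to 12 rows; each row shifts and turns the commanded pose from where the row before left it; what a row does not reach is not made up. A row lasts 1/12 s, in which the tool goes at most 41.7 mm and 7.16 degrees, less where a joint would pass 70% of its speed; a pose out of reach is approached as far as the arm can. A call with a number of a shift or a turn outside -1 to 1 is refused whole. A call with a gripper value outside its range is refused whole. The fingers move at their own pace and stop on an object; "grip_force" is the grip in N (left out, the last holds). Time passes only in rows, so rows that do not move let the fingers close. It gives the time, the measured TCP pose, the force and the opening at its end, in the units of the state.
- env.get_state(): the state, without advancing time (a new reading comes with each control period).
- env.get_image(name): name is "side" or "top"; returns the picture (384x512x3 uint8, red, green, blue); there is no depth.
- env.camera_params(name): a dict with "K" (3x3 intrinsics, pixels), "R" (3x3) and "t" (3): a world point X has camera coordinates R X + t. Camera axes: x right, y down, z forward; pixel columns grow to the right and rows downward; lengths in m; the calibration is good to about 2 mm. A picture is of the moment at which its call begins. camera_params takes no time and is no camera call.
- env.hand_in(): hands the job in, once; it reports no verdict.
The state is a dict: "t": time; "joint_pos": joint angles; "joint_velocities": joint speeds; "tau": joint torques, N m; "tool_pos": TCP position; "tool_rot": TCP orientation; "ft_force": force on the tool from outside, world axes, zero at the start; "ft_torque": the same for the moment, N m; "finger_gap": finger opening in m.
Only numpy, scipy, OpenCV 4.12 (cv2) and the standard library are available. Lean on these libraries where they do the work, as an engineer would, in place of code of your own. Each camera call takes 0.05 s, during which the arm holds its last target.

## Working session

There is one attempt and no reset: what is moved stays moved. The work goes in short steps, Python scripts to look and compute and a tool call to move; the robot and the scene stay as the last step left them, time stands still between calls to the robot, and variables do not carry over. Pictures are saved under pics/ and viewed, and the job is handed in when it is done.

Besides the shell and the picture viewer there is one more tool, called after "Call:" as name([rows], argument=value, ...), one row to a line, values as JSON. servo_tool: Moves the arm, as the interface text tells. Shift numbers are shares of 0.3 m and turn numbers shares of 180 degrees, none past 1 either way. Its arguments: {"type":"object","properties":{"steps":{"type":"array"},"grip_force":{"type":"number"}},"required":["steps"]}

```bash
ls; mkdir -p pics
python3 - <<'E'
from workcell import env
import cv2
for n in("top","side"):
    im=env.get_image(n); cv2.imwrite(f"pics/{n}0.png",im[:,:,::-1])
    p=env.camera_params(n); print(n,p)
print(env.get_state())
E
```

```text
pics
top {'K': array([[429.54693054,   0.        , 263.58880437],
       [  0.        , 429.54693054, 191.8280825 ],
       [  0.        ,   0.        ,   1.        ]]), 'R': array([[-0.01453444, -0.99982838, -0.01148733],
       [-0.99436359,  0.01565978, -0.10486095],
       [ 0.10502285,  0.00989849, -0.99442055]]), 't': array([-0.06334879,  0.60800258,  1.30110312])}
side {'K': array([[379.77041241,   0.        , 258.06048106],
       [  0.        , 379.77041241, 189.13595996],
       [  0.        ,   0.        ,   1.        ]]), 'R': array([[ 0.99575269, -0.08907907, -0.02327027],
       [-0.06636569, -0.51928023, -0.85202326],
       [ 0.06381364,  0.8499488 , -0.52298648]]), 't': array([-0.58771836,  0.09757024,  1.10803439])}
{'t': 0.1, 'joint_pos': array([-1.28150371,  0.42665947,  0.07387954,  1.60654174, -0.03407659,
        1.11080585, -0.06708805]), 'joint_velocities': array([ 3.67883730e-04, -7.22162967e-04,  1.21956812e-03, -3.35204624e-03,
        1.36456657e-03,  4.93744545e-05,  4.24268423e-04]), 'tau': array([ 9.61994170e-03, -9.37480187e+01,  3.67661230e+00, -4.55036759e+01,
       -4.86979634e-02,  1.70344004e-02,  8.90400406e-05]), 'tool_pos': array([0.28668787, 0.6107769 , 0.3020536 ]), 'tool_rot': array([-1.54441058,  0.34431764, -0.34409501]), 'ft_force': array([-0.22007262, -0.07672209,  0.17528473]), 'ft_torque': array([-0.01604106, -0.04533395,  0.02381397]), 'finger_gap': 0.09427233134138542}
```

View pics/top0.png

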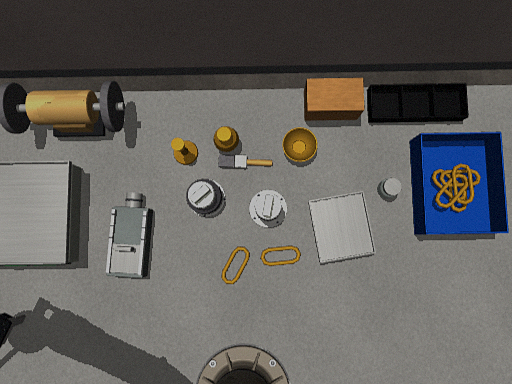

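View pics/side0.png

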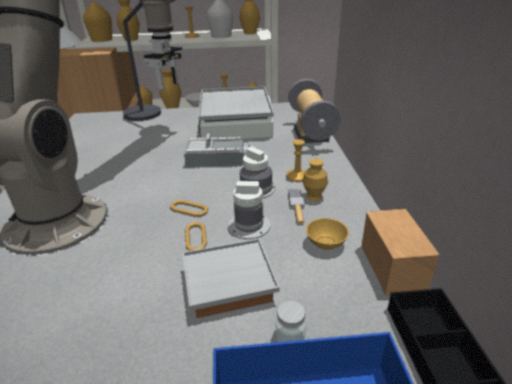

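Run:
```python
import cv2
a=cv2.imread("pics/top0.png")
cv2.imwrite("pics/c1.png",cv2.resize(a[165:285,95:295],None,fx=4,fy=4,interpolation=cv2.INTER_CUBIC))
cv2.imwrite("pics/c2.png",cv2.resize(a[180:280,290:410],None,fx=5,fy=5,interpolation=cv2.INTER_CUBIC))
b=cv2.imread("pics/side0.png")
cv2.imwrite("pics/c3.png",cv2.resize(b[125:325,165:365],None,fx=3,fy=3,interpolation=cv2.INTER_CUBIC))
```

```text
(no output)
```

View pics/c1.png

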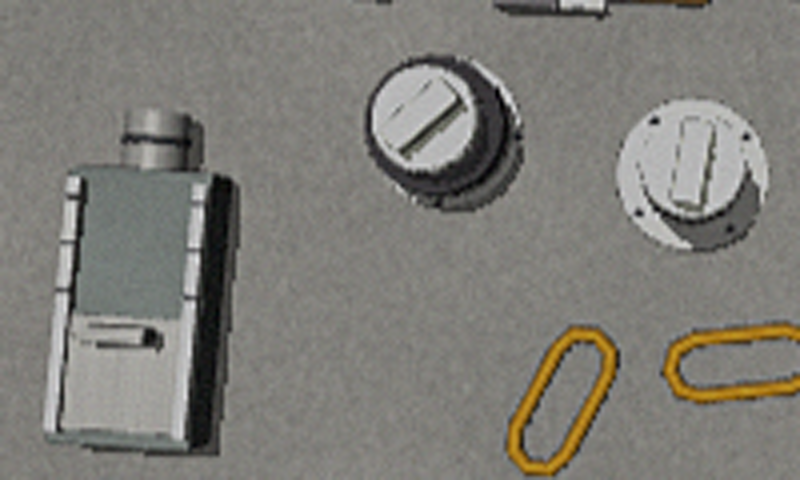

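View pics/c2.png

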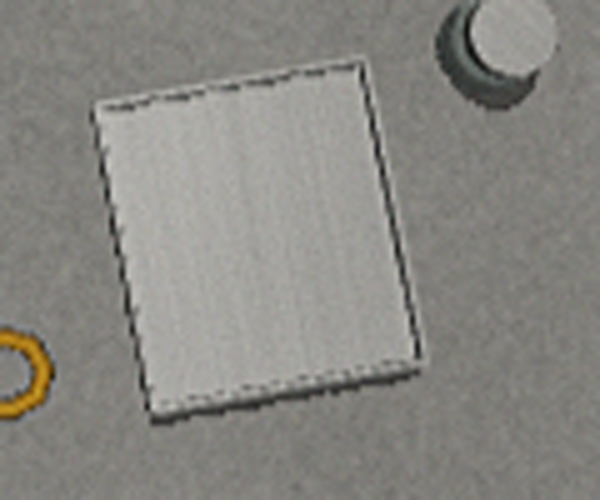

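View pics/c3.png

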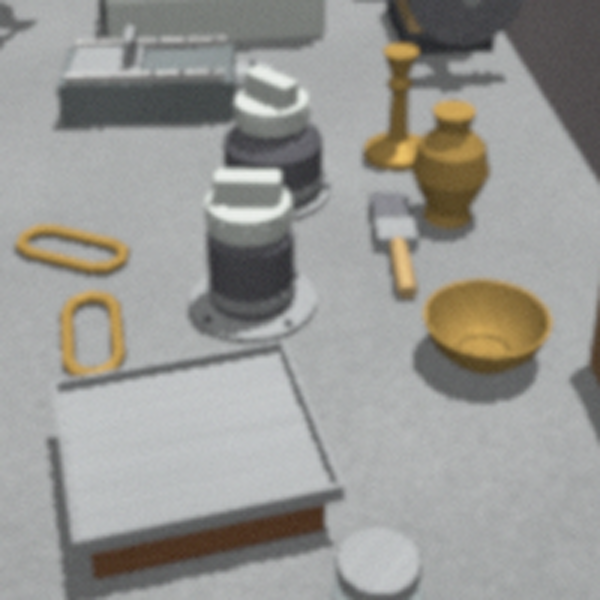

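```bash
cat > h.py <<'E'
import numpy as np, cv2
from workcell import env
P={n:env.camera_params(n) for n in("top","side")}
def plane(n,uv,z):
    p=P[n];R=p["R"];t=p["t"];C=-R.T@t
    d=R.T@np.linalg.inv(p["K"])@np.array([uv[0],uv[1],1.])
    return C+d*(z-C[2])/d[2]
def proj(n,X):
    p=P[n];c=p["K"]@(p["R"]@np.array(X,float)+p["t"]);return c[:2]/c[2]
E
python3 - <<'E'
from h import *
for n in P: print(n,-P[n]["R"].T@P[n]["t"])
a=cv2.imread("pics/top0.png");g=cv2.cvtColor(a,cv2.COLOR_BGR2GRAY)
# cap blob
m=(g>165).astype(np.uint8)
k,l,s,c=cv2.connectedComponentsWithStats(m[180:215,180:230])
for i in range(1,k):
    if s[i,4]>20:print("cap comp",s[i],c[i]+[180,180])
for n in [(100,195,170,285,"port"),(182,175,228,220,"cap")]:
    x0,y0,x1,y1,nm=n
    f=11 if nm=="cap" else 7
    f=int(min(780/(x1-x0),590/(y1-y0)))
    print(nm,f); cv2.imwrite(f"pics/z_{nm}.png",cv2.resize(a[y0:y1,x0:x1],None,fx=f,fy=f,interpolation=cv2.INTER_NEAREST))
b=cv2.imread("pics/side0.png")
for n in [(180,130,255,170,"sport"),(230,140,280,200,"scap")]:
    x0,y0,x1,y1,nm=n
    f=int(min(780/(x1-x0),590/(y1-y0)))
    print(nm,f); cv2.imwrite(f"pics/z_{nm}.png",cv2.resize(b[y0:y1,x0:x1],None,fx=f,fy=f,interpolation=cv2.INTER_NEAREST))
E
```

```text
top [ 0.46700934 -0.08573806  1.3568717 ]
side [ 0.52098974 -0.94345961  0.64894275]
cap comp [  8   1  26  26 404] [199.93316832 193.61386139]
cap comp [33  0 11 13 21] [218.95238095 185.76190476]
port 6
cap 13
sport 10
scap 9
```

View pics/z_port.png

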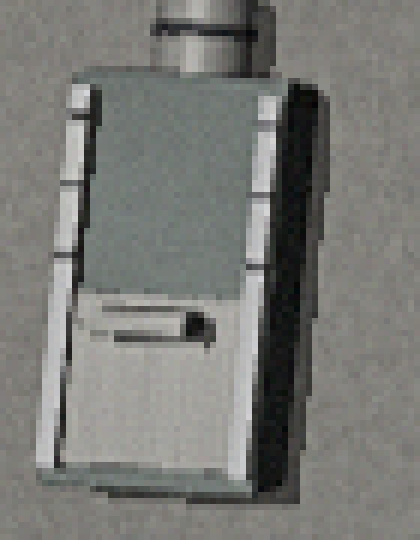

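View pics/z_cap.png

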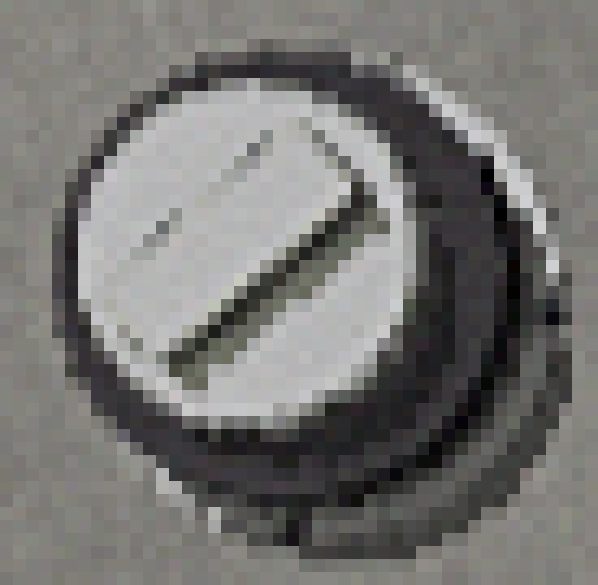

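View pics/z_sport.png

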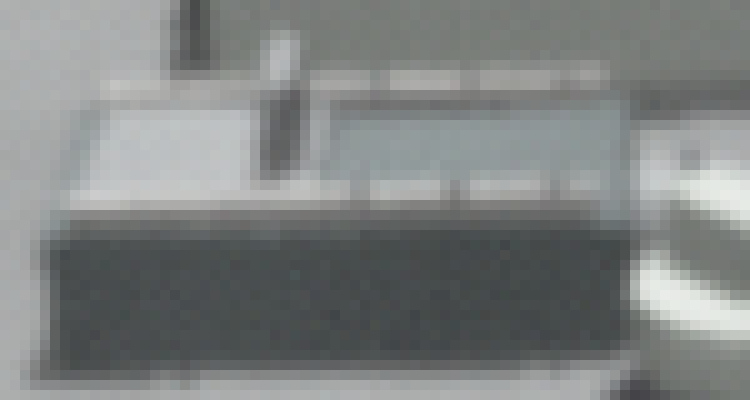

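View pics/z_scap.png

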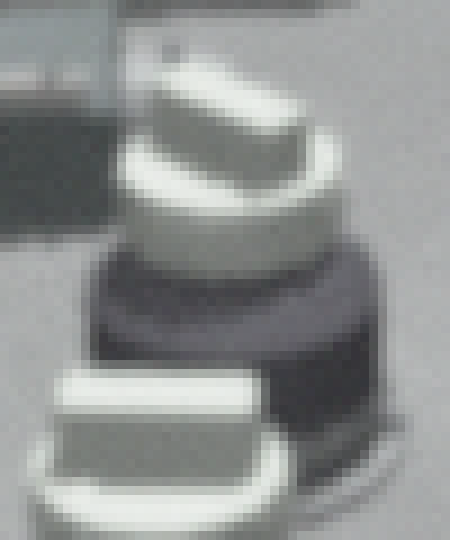

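Run:
```python
from h import *
f=lambda u,v,x0,y0,s:(x0+u/s-.5,y0+v/s-.5)
q=np.round
print("cap circ",q(plane("top",(200.4,193.6),.115),4))
bc=[(303,122),(360,185),(165,355),(110,275)]
W=[plane("top",f(*p,182,175,13),.141) for p in bc]
print("bar",q(W,4),q(np.mean(W,0),4))
d=W[1]-W[2];print("bar yaw",np.degrees(np.arctan2(d[1],d[0])),np.linalg.norm(d))
d=W[0]-W[3];print("bar yaw",np.degrees(np.arctan2(d[1],d[0])),np.linalg.norm(d))
# side bar
sb=[(178,62),(302,108),(280,130),(160,82)]
S=[plane("side",f(*p,230,140,9),.141) for p in sb];print("side bar",q(S,4),q(np.mean(S,0),4))
d=S[2]-S[3];print(np.degrees(np.arctan2(d[1],d[0])),np.linalg.norm(d))
print("tab top",q(plane("top",f(131,322,100,195,6),.097),4))
print("tab side",q(plane("side",f(282,57,180,130,10),.097),4))
for p,r in [((40,466),(70,95)),((230,480),(262,95)),((252,480),(283,95))]:
    A=plane("top",f(*p,100,195,6),.066);B=plane("top",f(*r,100,195,6),.066);d=B-A
    print("rail",q(A,4),q(B,4),np.degrees(np.arctan2(d[1],d[0])),np.linalg.norm(d))
# tray rim corners
tc=[(97,100),(362,57),(422,368),(152,415)]
T=np.array([plane("top",f(*p,290,180,5),.054) for p in tc]);print("tray",q(T,4),q(T.mean(0),4))
for i,j in [(1,0),(2,3),(1,2),(0,3)]:
    d=T[i]-T[j];print(np.degrees(np.arctan2(d[1],d[0])),np.linalg.norm(d))
print("narrow", plane("top",f(690,165,95,165,4),.141))
# tool orientation
from scipy.spatial.transform import Rotation as Ro
print(Ro.from_rotvec(env.get_state()['tool_rot']).as_matrix())
```

```text
cap circ [0.5959 0.1106 0.115 ]
bar [[0.6209 0.0939 0.141 ]
 [0.6067 0.0814 0.141 ]
 [0.57   0.1242 0.141 ]
 [0.5878 0.1363 0.141 ]] [0.5963 0.109  0.141 ]
bar yaw -49.324535020268755 0.056405303710356715
bar yaw -51.99182547963764 0.05377843451913798
side bar [[0.5785 0.1407 0.141 ]
 [0.6176 0.0985 0.141 ]
 [0.6086 0.0828 0.141 ]
 [0.5712 0.1255 0.141 ]] [0.594  0.1119 0.141 ]
-48.71901927877726 0.05679027205031481
tab top [0.4412 0.3446 0.097 ]
tab side [0.4396 0.351  0.097 ]
rail [0.3703 0.3991 0.066 ] [0.5544 0.3883 0.066 ] -3.338112559254199 0.1843675346122389
rail [0.3622 0.3044 0.066 ] [0.5529 0.2914 0.066 ] -3.913178941899853 0.19114900281292793
rail [0.3621 0.2935 0.066 ] [0.5527 0.2808 0.066 ] -3.813128171723534 0.19111304047105535
tray [[ 0.579  -0.2102  0.054 ]
 [ 0.6027 -0.3719  0.054 ]
 [ 0.4148 -0.4006  0.054 ]
 [ 0.3892 -0.2382  0.054 ]] [ 0.4964 -0.3052  0.054 ]
-81.64500268062257 0.1634704423676499
-81.04233593658908 0.16434014577219647
8.667624401253638 0.19008508222066978
8.407736763724127 0.19181091694675087
narrow [ 0.55556321 -0.08273342  0.141     ]
[[ 9.05251110e-01 -3.86881895e-04  4.24876781e-01]
 [-4.24876942e-01 -1.08806814e-03  9.05250463e-01]
 [ 1.12069874e-04 -9.99999333e-01 -1.14935209e-03]]
```

Call:
servo_tool([
  [60, [0.051, -0.0885, 0], -0.038],
  [60, [0.051, -0.0885, 0], -0.038],
  [60, [0.051, -0.0885, 0], -0.038],
  [60, [0.051, -0.0885, 0], -0.038],
  [60, [0.051, -0.0885, 0], -0.038],
  [60, [0.051, -0.0885, 0], -0.038],
  [60, [0.051, -0.0885, 0], -0.038],
  [60, [0.051, -0.0885, 0], -0.038],
  [60, [0.051, -0.0885, 0], -0.038],
  [60, [0.051, -0.0885, 0], -0.038],
  [60, [0, 0, -0.05], 0],
  [60, [0, 0, -0.05], 0],
], grip_force=20)

```text
t: 1.1
tool_pos: [0.441, 0.3439, 0.273]
tool_rot: [-1.176, 1.257, -1.257]
ft_force: [-0.0, 0.7, 0.0]
finger_gap: 0.0558
```

```bash
cat >> h.py <<'E'
from scipy.spatial.transform import Rotation as Ro
def az():
    s=env.get_state();M=Ro.from_rotvec(s['tool_rot']).as_matrix()
    print("t",round(s['t'],2),"pos",s['tool_pos'].round(4),"jaw az",np.degrees(np.arctan2(M[1,2],M[0,2])).round(2),"tooly",M[:,1].round(3),"F",s['ft_force'].round(1),"gap",round(s['finger_gap'],4),"q",s['joint_pos'].round(2))
def snap(n,name,box=None,s=3):
    im=env.get_image(n)[:,:,::-1]
    cv2.imwrite(f"pics/{name}_raw.png",im)
    if box: x0,y0,x1,y1=box; im=cv2.resize(im[y0:y1,x0:x1],None,fx=s,fy=s,interpolation=cv2.INTER_CUBIC)
    cv2.imwrite(f"pics/{name}.png",im)
E
python3 - <<'E'
from h import *
az(); snap("side","s1",(150,60,350,210),4)
E
```

```text
t 1.1 pos [0.441  0.3439 0.273 ] jaw az -3.78 tooly [ 0.001  0.001 -1.   ] F [-0.   0.7  0. ] gap 0.0558 q [-1.1   0.28  0.39  1.92 -0.13  0.97 -0.72]
```

View pics/s1.png

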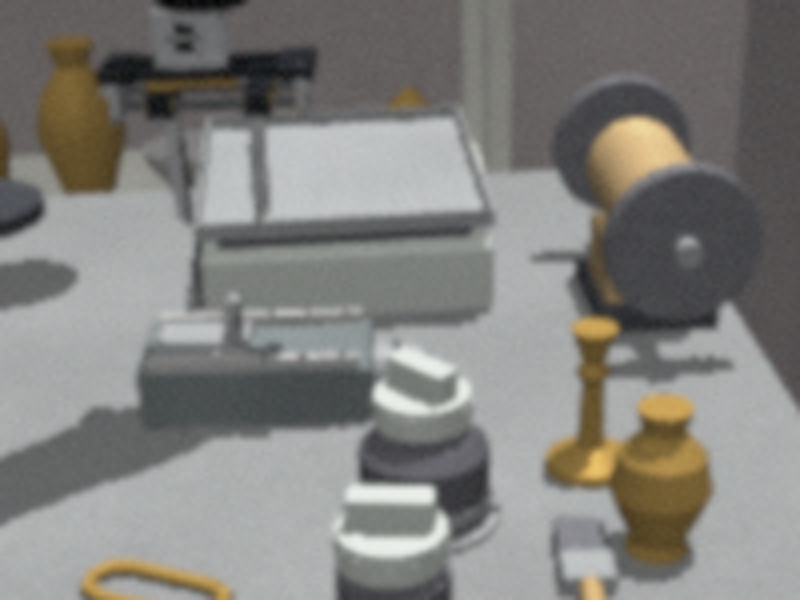

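Run:
```python
from h import *
for X in [(.441,.344,.273),(.441,.344,.176),(.48,.344,.176),(.44,.345,.097)]: print((proj("side",X)-[150,60])*4, proj("side",X))
```

```text
[212.9806949  111.38895921] [203.24517373  87.8472398 ]
[223.86869219 220.70311864] [205.96717305 115.17577966]
[268.31310228 218.31662982] [217.07827557 114.57915745]
[231.06257976 303.40686661] [207.76564494 135.85171665]
```

Call:
servo_tool([
  [60, [0, 0, -0.09], 0],
  [60, [0, 0, -0.09], 0],
  [60, [0, 0, -0.09], 0],
  [60, [0, 0, -0.07], 0],
  [60, [0, 0, 0], 0],
  [0, [0, 0, 0], 0],
  [0, [0, 0, 0], 0],
  [0, [0, 0, 0], 0],
  [0, [0, 0, 0], 0],
  [0, [0, 0, 0], 0],
  [0, [0, 0, 0], 0],
], grip_force=20)

```text
t: 2.07
tool_pos: [0.4399, 0.3457, 0.1713]
tool_rot: [-1.178, 1.255, -1.254]
ft_force: [0.2, -0.2, -0.1]
finger_gap: 0.0198
```

Run:
```python
from h import *
az(); snap("side","s2",(150,60,350,210),4)
```

```text
t 2.07 pos [0.4399 0.3457 0.1713] jaw az -3.54 tooly [ 0.001  0.001 -1.   ] F [ 0.2 -0.2 -0.1] gap 0.0198 q [-1.06  0.41  0.35  2.   -0.2   0.76 -0.65]
```

View pics/s2.png

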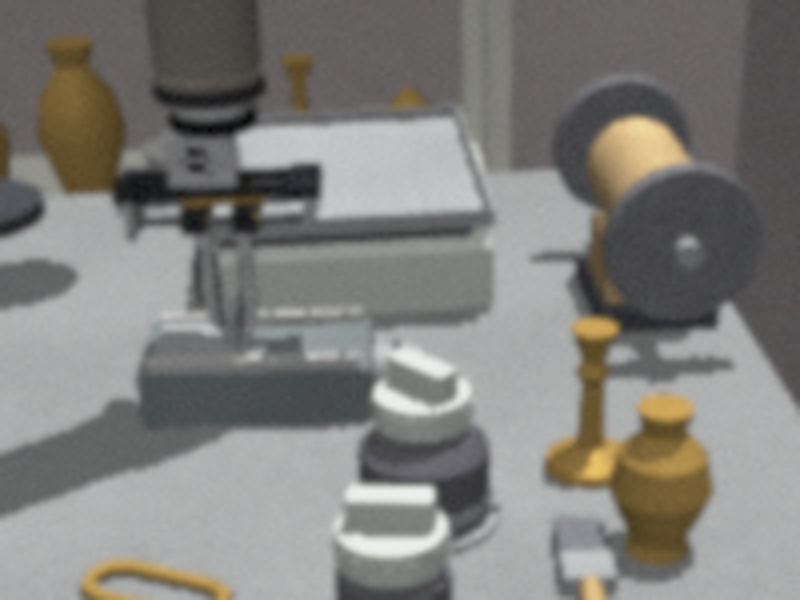

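Call:
servo_tool([
  [0, [0, 0, 0], 0],
  [0, [0, 0, 0], 0],
  [0, [0, 0, 0], 0],
  [0, [0, 0, 0], 0],
])

```text
t: 2.45
tool_pos: [0.4403, 0.3456, 0.171]
tool_rot: [-1.178, 1.255, -1.255]
ft_force: [3.7, 0.0, 5.4]
finger_gap: 0.0118
```

Call:
servo_tool([
  [0, [0.03, -0.002, 0], 0],
  [0, [0.03, -0.002, 0], 0],
  [0, [0.03, -0.002, 0], 0],
  [0, [0.03, -0.002, 0], 0],
  [0, [0, 0, 0], 0],
  [0, [0, 0, 0], 0],
  [0, [0, 0, 0], 0],
  [0, [0, 0, 0], 0],
])

```text
t: 3.12
tool_pos: [0.4758, 0.343, 0.171]
tool_rot: [-1.179, 1.255, -1.255]
ft_force: [0.9, -2.3, 9.0]
finger_gap: 0.0118
```

Call:
servo_tool([
  [45, [0, 0, 0], 0],
  [45, [0, 0, 0], 0],
  [45, [0, 0, 0], 0],
  [45, [0, 0, 0], 0],
  [45, [0, 0, 0], 0],
  [45, [0, 0, 0.09], 0],
  [45, [0, 0, 0.09], 0],
  [45, [0, 0, 0.09], 0],
  [45, [0, 0, 0.09], 0],
  [60, [0, 0, 0], 0],
])

```text
t: 3.95
tool_pos: [0.4772, 0.3439, 0.2835]
tool_rot: [-1.173, 1.254, -1.253]
ft_force: [0.7, 0.4, 1.1]
finger_gap: 0.0459
```

Run:
```python
from h import *
az(); snap("side","s3",(150,60,350,210),4)
```

```text
t 3.95 pos [0.4772 0.3439 0.2835] jaw az -3.57 tooly [ 0.004  0.005 -1.   ] F [0.7 0.4 1.1] gap 0.0459 q [-1.05  0.31  0.4   1.85 -0.14  1.   -0.66]
```

View pics/s3.png

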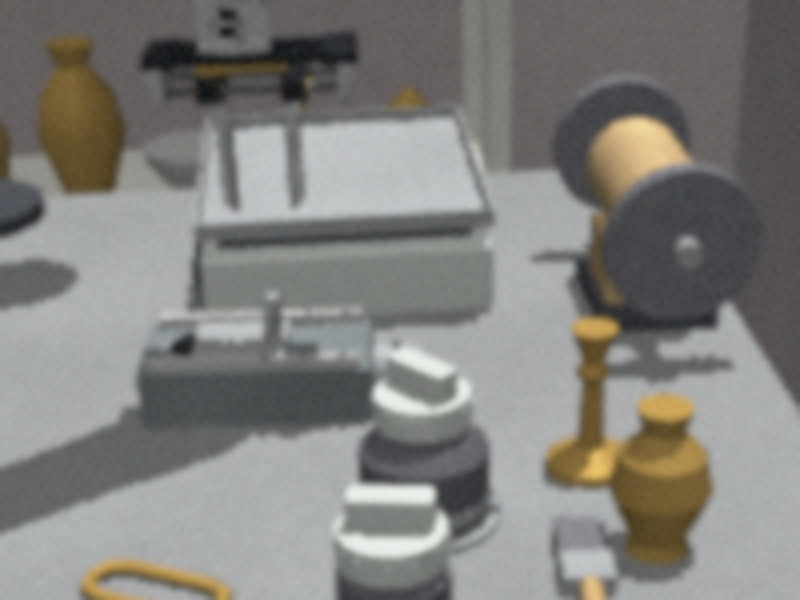

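Call:
servo_tool([
  [60, [0.049, -0.0975, 0], 0.0305],
  [60, [0.049, -0.0975, 0], 0.0305],
  [60, [0.049, -0.0975, 0], 0.0305],
  [60, [0.049, -0.0975, 0], 0.0305],
  [60, [0.049, -0.0975, 0], 0.0305],
  [60, [0.049, -0.0975, 0], 0.0305],
  [60, [0.049, -0.0975, 0], 0.0305],
  [60, [0.049, -0.0975, 0], 0.0305],
  [60, [0, 0, 0], 0],
  [60, [0, 0, 0], 0],
  [60, [0, 0, 0], 0],
])

```text
t: 4.92
tool_pos: [0.5929, 0.1095, 0.2777]
tool_rot: [-1.463, 0.679, -0.676]
ft_force: [0.1, -0.3, 0.1]
finger_gap: 0.0562
```

Run:
```python
from h import *
az(); snap("side","s4",(190,80,330,210),5);snap("top","t4")
for X in [(.5955,.11,.182),(.5955,.11,.279),(.5955,.11,.141)]: print((proj("side",X)-[190,80])*5)
```

```text
t 4.92 pos [0.5929 0.1095 0.2777] jaw az 40.29 tooly [-0.001 -0.    -1.   ] F [ 0.1 -0.3  0.1] gap 0.0562 q [-0.56  0.34  0.35  1.81 -0.14  1.01  0.54]
[325.73093436 289.91081855]
[321.13579003 134.5473192 ]
[327.55296853 351.51445591]
```

View pics/s4.png

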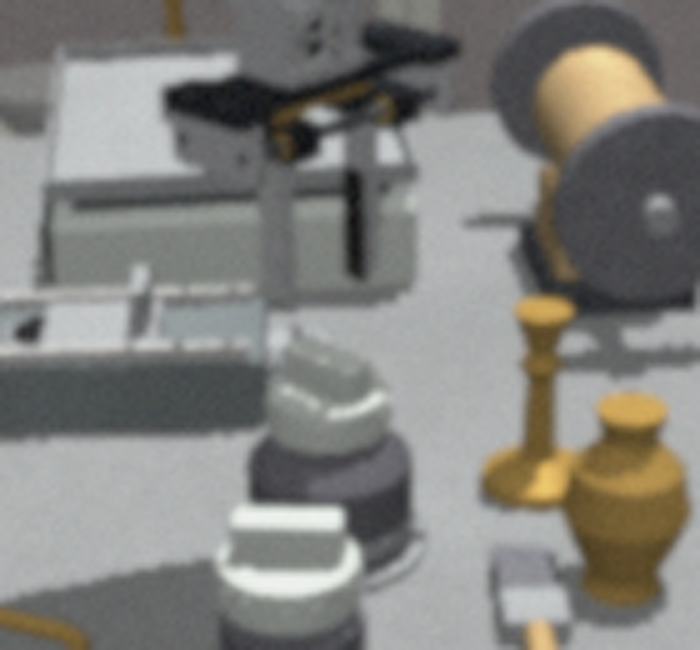

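View pics/t4.png

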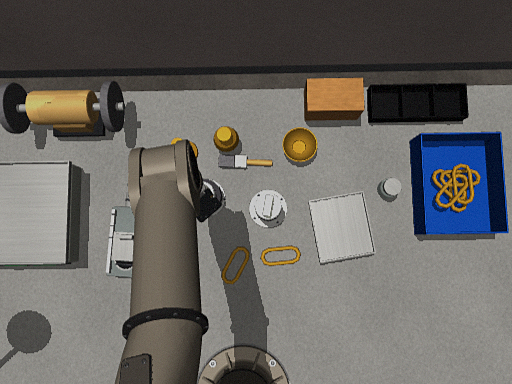

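Call:
servo_tool([
  [60, [0.004, 0, -0.066], 0],
  [60, [0.004, 0, -0.066], 0],
  [60, [0, 0, -0.065], 0],
  [60, [0, 0, 0], 0],
  [0, [0, 0, 0], 0],
  [0, [0, 0, 0], 0],
  [0, [0, 0, 0], 0],
  [0, [0, 0, 0], 0],
  [0, [0, 0, 0], 0],
  [0, [0, 0, 0], 0],
  [0, [0, 0, 0], 0],
  [0, [0, 0, 0], 0],
], grip_force=25)

```text
t: 6.02
tool_pos: [0.5961, 0.1093, 0.2202]
tool_rot: [-1.462, 0.676, -0.677]
ft_force: [-0.5, 1.0, 6.3]
finger_gap: 0.0217
```

Run:
```python
from h import *
az(); snap("side","s5",(190,80,330,210),5)
```

```text
t 6.02 pos [0.5961 0.1093 0.2202] jaw az 40.37 tooly [ 0.001  0.001 -1.   ] F [-0.5  1.   6.3] gap 0.0217 q [-0.54  0.41  0.33  1.86 -0.17  0.9   0.57]
```

View pics/s5.png

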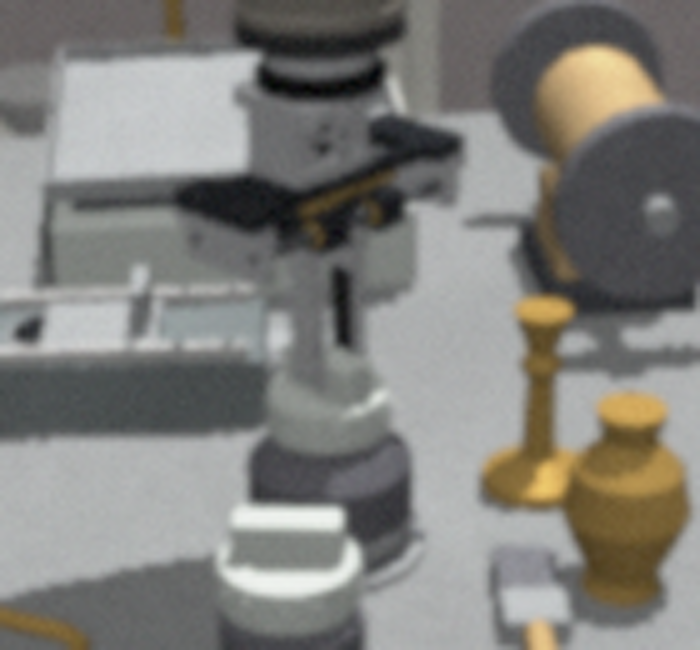

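Call:
servo_tool([
  [0, [0, 0, -0.014], 0],
  [0, [0, 0, -0.014], 0],
  [0, [0, 0, 0], 0],
  [0, [0, 0, 0], 0],
])

```text
t: 6.4
tool_pos: [0.5962, 0.1092, 0.2121]
tool_rot: [-1.462, 0.676, -0.677]
ft_force: [-3.0, 0.5, 12.6]
finger_gap: 0.0219
```

Call:
servo_tool([
  [0, [0, 0, -0.01], 0],
  [0, [0, 0, 0], 0],
  [0, [0, 0, 0], 0],
])

```text
t: 6.65
tool_pos: [0.5966, 0.1089, 0.2098]
tool_rot: [-1.461, 0.675, -0.678]
ft_force: [-3.7, -2.0, 20.7]
finger_gap: 0.022
```

Call:
servo_tool([
  [0, [0, 0, -0.003], 0],
  [0, [0, 0, 0], 0],
  [0, [0, 0, 0], 0.025],
  [0, [0, 0, 0], 0.025],
  [0, [0, 0, 0], 0.025],
  [0, [0, 0, 0], 0.025],
  [0, [0, 0, 0], 0.025],
  [0, [0, 0, 0], 0.025],
  [0, [0, 0, 0], 0.025],
  [0, [0, 0, 0], 0.025],
], grip_force=40)

```text
t: 7.48
tool_pos: [0.5975, 0.1097, 0.2098]
tool_rot: [-1.561, 0.18, -0.187]
ft_force: [1.1, 1.9, 24.1]
finger_gap: 0.0217
```

Run:
```python
from h import *
az(); print(env.get_state()['ft_torque']); snap("side","s6",(190,80,330,210),5)
```

```text
t 7.48 pos [0.5975 0.1097 0.2098] jaw az 76.57 tooly [ 0.005  0.002 -1.   ] F [ 1.1  1.9 24.1] gap 0.0217 q [-0.43  0.42  0.18  1.86 -0.09  0.87  1.13]
[ 0.40448632  0.24145809 -0.23182848]
```

View pics/s6.png

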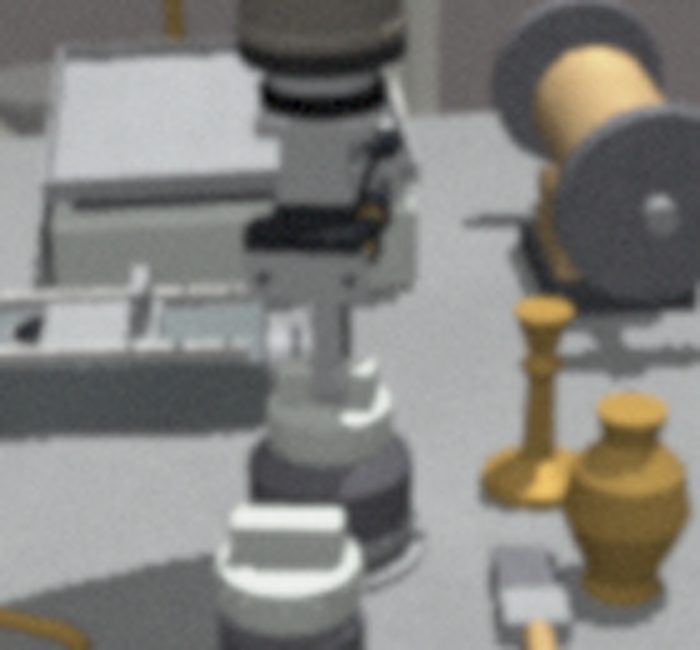

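Call:
servo_tool([
  [0, [0, 0, 0], 0.025],
  [0, [0, 0, 0], 0.025],
  [0, [0, 0, 0], 0.025],
  [0, [0, 0, 0], 0.025],
  [0, [0, 0, 0], 0.025],
  [0, [0, 0, 0], 0.025],
  [0, [0, 0, 0], 0.025],
  [0, [0, 0, 0], 0.025],
  [0, [0, 0, 0], 0],
  [0, [0, 0, 0], 0],
  [0, [0, 0, 0], 0],
])

```text
t: 8.45
tool_pos: [0.5974, 0.1102, 0.2098]
tool_rot: [-1.548, -0.311, 0.303]
ft_force: [-0.3, 3.3, 23.7]
finger_gap: 0.0217
```

Run:
```python
from h import *
az(); print(env.get_state()['ft_torque']); snap("side","s7",(190,80,330,210),5)
```

```text
t 8.45 pos [0.5974 0.1102 0.2098] jaw az 112.4 tooly [ 0.005  0.002 -1.   ] F [-0.3  3.3 23.7] gap 0.0217 q [-0.32  0.41  0.04  1.85 -0.02  0.87  1.69]
[0.95859493 0.43216869 0.21367258]
```

View pics/s7.png

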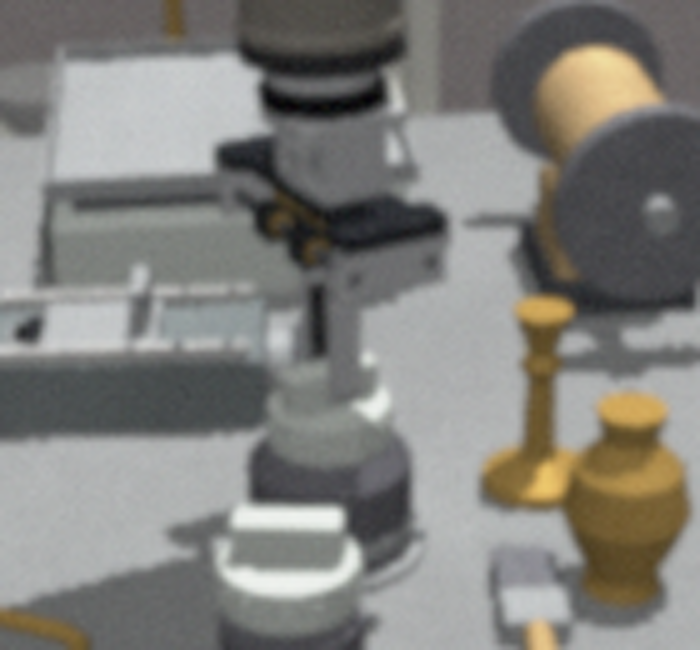

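Call:
servo_tool([
  [0, [0, 0, 0.02], 0],
  [0, [0, 0, 0.02], 0],
  [0, [0, 0, 0.02], 0],
  [0, [0, 0, 0.04], 0],
  [0, [0, 0, 0.05], 0],
  [0, [0, 0, 0.05], 0],
  [0, [0, 0, 0.05], 0],
  [0, [0, 0, 0.05], 0],
  [0, [0, 0, 0.05], 0],
  [0, [0, 0, 0.05], 0],
  [0, [0, 0, 0], 0],
  [0, [0, 0, 0], 0],
])

```text
t: 9.5
tool_pos: [0.5958, 0.109, 0.3277]
tool_rot: [-1.549, -0.307, 0.305]
ft_force: [0.0, 0.2, -1.8]
finger_gap: 0.0218
```

Run:
```python
from h import *
az(); print(env.get_state()['ft_torque']); snap("side","s8",(190,60,330,200),5)
```

```text
t 9.5 pos [0.5958 0.109  0.3277] jaw az 112.36 tooly [ 0.001  0.    -1.   ] F [ 0.   0.2 -1.8] gap 0.0218 q [-0.33  0.29  0.05  1.74 -0.02  1.11  1.69]
[0.04269946 0.0360062  0.04973935]
```

View pics/s8.png

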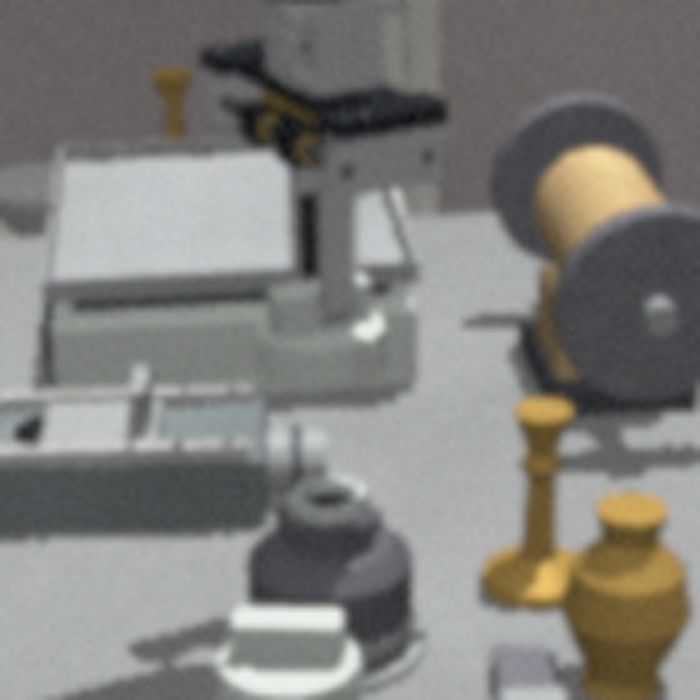

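Call:
servo_tool([
  [0, [-0.012, -0.05, 0], -0.01],
  [0, [-0.024, -0.1, 0], -0.015],
  [0, [-0.024, -0.1, 0], -0.015],
  [0, [-0.024, -0.1, 0], -0.015],
  [0, [-0.024, -0.1, 0], -0.015],
  [0, [-0.024, -0.1, 0], -0.015],
  [0, [-0.024, -0.1, 0], -0.015],
  [0, [-0.024, -0.1, 0], -0.015],
  [0, [-0.024, -0.1, 0], -0.015],
  [0, [-0.024, -0.1, 0], -0.015],
  [0, [-0.024, -0.1, 0], -0.015],
  [0, [-0.024, -0.1, 0], -0.015],
])

```text
t: 10.55
tool_pos: [0.5115, -0.2377, 0.3264]
tool_rot: [-1.567, 0.129, -0.127]
ft_force: [1.0, 0.3, -1.6]
finger_gap: 0.022
```

Call:
servo_tool([
  [0, [-0.024, -0.1, 0], 0],
  [0, [-0.024, -0.1, 0], 0],
  [0, [-0.012, -0.05, 0], 0],
  [0, [-0.008, -0.03, 0], 0],
  [0, [0, 0, 0], 0],
  [0, [0, 0, 0], 0],
])

```text
t: 11.05
tool_pos: [0.4924, -0.3194, 0.3267]
tool_rot: [-1.567, 0.126, -0.125]
ft_force: [0.5, 0.4, 0.2]
finger_gap: 0.0222
```

Run:
```python
from h import *
az(); snap("side","s9",(120,130,360,330),3);snap("top","t9")
```

```text
t 11.05 pos [ 0.4924 -0.3194  0.3267] jaw az 80.84 tooly [-0.001  0.001 -1.   ] F [0.5 0.4 0.2] gap 0.0222 q [ 0.17  0.27  0.36  1.8  -0.11  1.09  1.98]
```

View pics/s9.png

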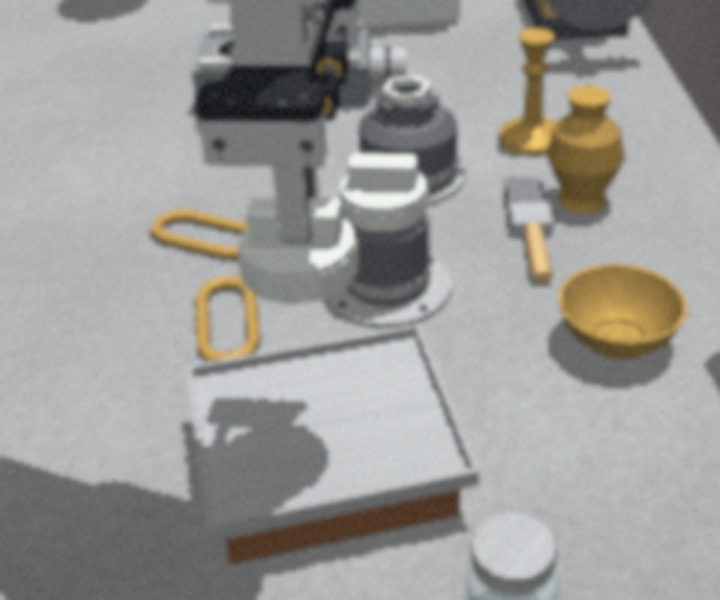

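View pics/t9.png

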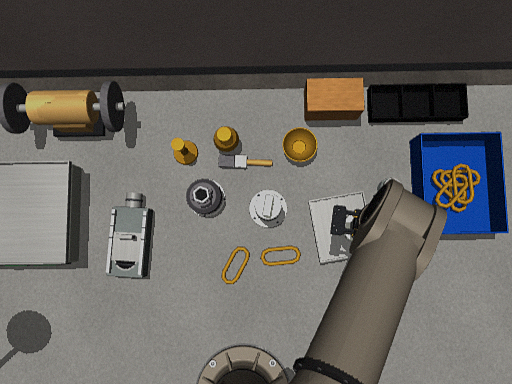

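Call:
servo_tool([
  [0, [0.007, 0.023, 0], 0],
  [0, [0.007, 0.023, -0.03], 0],
  [0, [0, 0, -0.08], 0],
  [0, [0, 0, -0.08], 0],
  [0, [0, 0, -0.08], 0],
  [0, [0, 0, -0.08], 0],
  [0, [0, 0, -0.07], 0],
  [0, [0, 0, -0.04], 0],
  [0, [0, 0, -0.02], 0],
  [0, [0, 0, 0], 0],
  [0, [0, 0, 0], 0],
])

```text
t: 12.07
tool_pos: [0.4972, -0.3059, 0.1838]
tool_rot: [-1.567, 0.124, -0.125]
ft_force: [-0.5, 0.4, -0.1]
finger_gap: 0.0216
```

Run:
```python
from h import *
az(); snap("side","s10",(160,180,300,300),5)
```

```text
t 12.07 pos [ 0.4972 -0.3059  0.1838] jaw az 80.89 tooly [ 0. -0. -1.] F [-0.5  0.4 -0.1] gap 0.0216 q [ 0.19  0.43  0.31  1.93 -0.18  0.81  2.01]
```

View pics/s10.png

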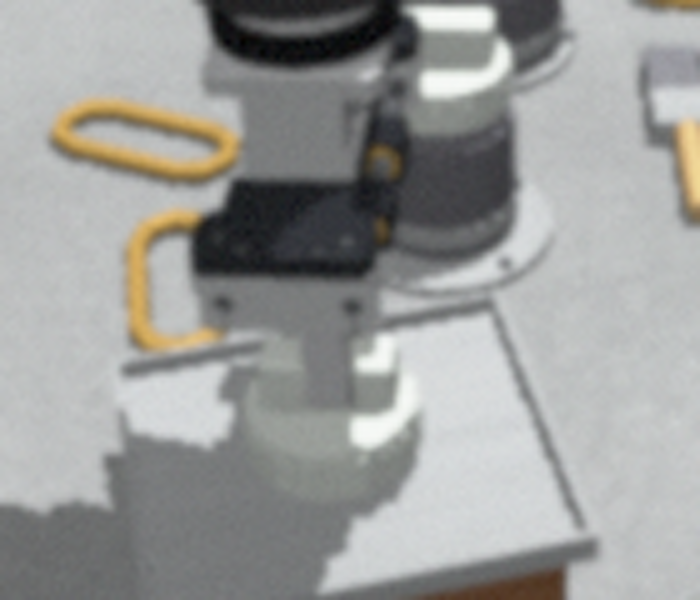

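Call:
servo_tool([
  [0, [0, 0, -0.014], 0],
  [0, [0, 0, -0.014], 0],
  [0, [0, 0, -0.007], 0],
  [0, [0, 0, -0.004], 0],
  [0, [0, 0, 0], 0],
  [0, [0, 0, 0], 0],
])

```text
t: 12.62
tool_pos: [0.4968, -0.3062, 0.1719]
tool_rot: [-1.567, 0.125, -0.125]
ft_force: [-1.3, 0.8, 4.9]
finger_gap: 0.022
```

Call:
servo_tool([
  [50, [0, 0, 0], 0],
  [50, [0, 0, 0], 0],
  [50, [0, 0, 0], 0],
  [50, [0, 0, 0], 0],
  [50, [0, 0, 0], 0],
  [50, [0, 0, 0.03], 0],
  [50, [0, 0, 0.06], 0],
  [50, [0, 0, 0.09], 0],
  [50, [0, 0, 0.09], 0],
  [50, [0, 0, 0.09], 0],
  [50, [0, 0, 0.09], 0],
  [50, [0, 0, 0], 0],
])

```text
t: 13.62
tool_pos: [0.498, -0.3072, 0.3123]
tool_rot: [-1.569, 0.12, -0.131]
ft_force: [1.0, -0.2, 1.1]
finger_gap: 0.0472
```

Call:
servo_tool([
  [50, [-0.05, -0.05, 0.03], 0],
  [50, [-0.05, -0.08, 0.03], 0],
  [50, [-0.05, -0.1, 0], 0],
  [50, [0, -0.1, 0], 0],
  [50, [0, -0.1, 0], 0],
  [50, [0, -0.1, 0], 0],
  [50, [0, -0.1, 0], 0],
  [50, [0, 0, 0], 0],
  [50, [0, 0, 0], 0],
])

```text
t: 14.37
tool_pos: [0.4509, -0.4965, 0.3242]
tool_rot: [-1.567, 0.128, -0.126]
ft_force: [0.6, 0.7, 0.1]
finger_gap: 0.0468
```

Run:
```python
from h import *
az(); snap("side","s11",(150,120,350,320),3);snap("top","t11",(90,120,410,290),2)
```

```text
t 14.37 pos [ 0.4509 -0.4965  0.3242] jaw az 80.73 tooly [-0.001 -0.    -1.   ] F [0.6 0.7 0.1] gap 0.0468 q [ 0.43  0.42  0.42  1.61 -0.19  1.15  2.3 ]
```

View pics/s11.png

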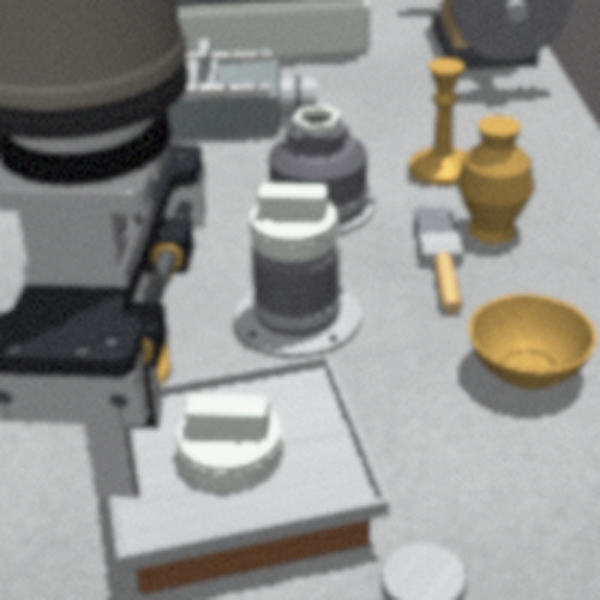

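View pics/t11.png

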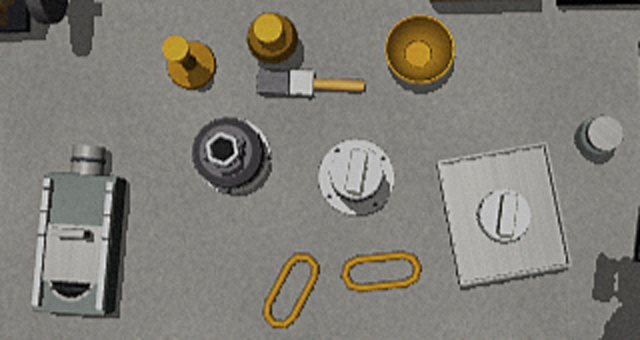

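Run:
```python
from h import *
print("expected tab px", proj("top",(.4412+.0349,.3446-.0023,.097)), "0:",proj("top",(.4412,.3446,.097)),"70mm:",proj("top",(.511,.34,.097)))
a=cv2.imread("pics/t11_raw.png");cv2.imwrite("pics/zp2.png",cv2.resize(a[195:285,100:170],None,fx=6,fy=6,interpolation=cv2.INTER_NEAREST))
print("cap",plane("top",(90+503/2-.25,120+215/2-.25),.069))
```

```text
expected tab px [122.35971601 236.1388193 ] 0: [121.33584808 248.16342781] 70mm: [123.37767202 224.18364222]
cap [ 0.49314284 -0.30301374  0.069     ]
```

View pics/zp2.png

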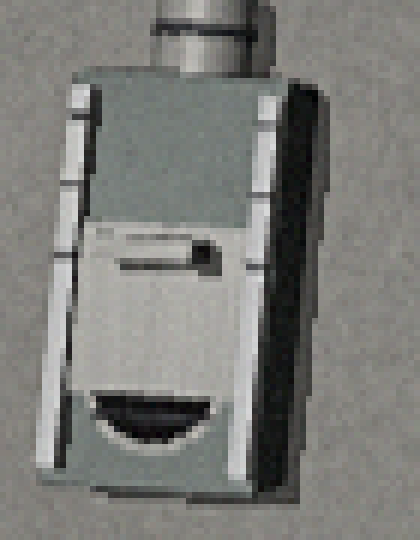

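Run:
```python
from h import *
print(env.hand_in()); az()
```

```text
the job is handed in; nothing more can be done
None
the job is handed in; nothing more can be done
```

The job is handed in at about 14.5 s of the 64 s allowed; the hand-in reports no verdict.

- **Shutter:** I gripped the tab, moved it 35.5 mm (measured at the tool) and let go. The last top picture shows the plate about 34 mm from shut, with the port half open.
- **Cap:** I gripped the bar of the wider tub's cap and pressed until the force reached about 21–24 N, more than the spring takes, so the cap was at the bottom of its travel. I turned it 72° (1.26 rad) anticlockwise, with 24 N still on it at the end, and lifted it straight off.
- **Placing:** I lowered the cap onto the tray floor until about 5 N of contact at the height I had worked out, then opened the fingers and moved the arm clear.
- **Last checks:** The last pictures show the cap upright and flat near the tray centre. I measured it at (0.493, -0.303), against a tray centre of (0.496, -0.305). The tool force is about zero.
- **Bystanders:** The narrow tub and the loose things look unmoved by eye; I did not measure them.

No check failed. The two camera views differed by 2–6 mm on the tab and bar positions, which made no difference to the grasps.

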